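# Drag the sawn offcut out of the mitre box into the scrap tray

### The job

Slide the scrap tray square and central under the open end of the mitre box until it gently meets the bearer there. Then rest a fingertip on the offcut, with a light pressure of no more than 20 N, and drag it along the channel, without lifting it out, until it drops off the end and lies in the tray; leave the tray in its place, do not shove hard against the mitre box and do not disturb the other things on the table.

Things in the scene. Friction and masses are not known exactly. Their poses are not given: they have to be found in the camera images.
- mitre_box: Fixed wooden mitre box, 110 (x) x 200 (y) x 108 mm high. Origin on the table under the middle of its open end; +y points out of that end, z up. Channel floor 72 mm above the table, on two bearers. Walls' inner faces at x = +-35 mm, tops at 108 mm. A solid end stop 106 mm high closes the channel at y = -116 mm.
- channel_end (a point): Middle of the channel floor's edge at the open end, where the offcut drops off; 72 mm over the table, at y = 0 of the mitre box. A worn, bevelled ply strip lies on the last 35 to 55 mm of the floor and raises the way by 2 to 4 mm: its true height and place are not measured, so the press must follow it by feel.
- bearer_face (a point): Middle of the face of the bearer (58 mm high) at the open end, at y = -20 mm of the mitre box: the 14 mm thick floor overhangs it by 20 mm, with 58 mm free height below. The tray's wall stops here.
- offcut: Loose dark hardwood offcut, 66 (x, across the channel) x 60 (y) x 24 mm thick, 0.14 to 0.28 kg. Origin in the middle of its underside. Starts flat on the channel floor near the end stop; the gaps of 0.5 to 4 mm round it admit no finger.
- offcut_top (a point): Middle of the offcut's top, 12 mm below the wall tops. Waxed channel, friction 0.24 to 0.36: a fingertip must press several newtons here to drag it; over 20 N mars it. Hard contact: 1 mm of motion makes 7 to 20 N, so feel the press.
- scrap_tray: Loose open plywood tray, 140 (x) x 170 (y) x 52 mm high, walls and floor 8 mm thick, 0.28 to 0.46 kg; slides with 1 to 4 N. Origin in the middle of its underside. Starts before the open end of the mitre box, y axes roughly alike. Fully home: origin at x = 0, y = 65 mm of the mitre box, axes parallel.
- tray_far_wall (a point): Middle of the top of the tray's far (+y) wall, 8 mm thick, at y = +81 mm of the tray; can be pinched here from above.
- pencil: Flat red carpenter's pencil, 14x153x8 mm, lying beside the mitre box on its -x side, to be left alone. Origin on its underside.
- bolt: Steel hex bolt, 20x64x17 mm, lying beside the mitre box on its +x side, to be left alone. Origin on its underside.
- jar: The jar of screws with a blue lid, 62 mm across, 77 mm high, standing just behind the mitre box, to be left alone. Origin under its middle.
- masking: The roll of masking tape nearer the mitre box, 104 mm across, 24 mm high, lying to the right of the mitre box, to be left alone. Origin under its middle.
- rubber: White eraser, 18x43x12 mm, lying at the left front of the table, to be left alone. Origin on its underside.
Not all that is in view belongs to the job. There is more than one size of the mitre_box; the job needs the larger.

How it is judged:
On the way, in this order (a step that is already met when the one before it is completed fails the run):
1. the tray is home under the open end of the mitre box: within 7 mm of the bearer, central within 25 mm, square within 0.1 rad (y of scrap_tray in the frame of mitre_box below 0.072 m and x of scrap_tray in the frame of mitre_box between -0.025 and 0.025 m and angle between the y axis of scrap_tray and the y axis of mitre_box, either way round below 0.1 rad), for 0.2 s.
2. the offcut has dropped into the tray (x of offcut in the frame of scrap_tray between -0.062 and 0.062 m and y of offcut in the frame of scrap_tray between -0.077 and 0.077 m and z of offcut in the frame of scrap_tray below 0.045 m), for 0.2 s.
At the end, for the whole second after the job is handed in: The offcut lies at rest inside the scrap tray (its origin within the walls and below 45 mm over the tray's underside), and the tray stands home: within 7 mm of the bearer, central within 25 mm and square within 0.1 rad (all of step 1 and all of step 2 and linear speed of each of offcut, scrap_tray below 0.02 m/s); the robot touches nothing.
It fails at once if the offcut is pressed with more than 20 N (contact force between any of the fingers, the arm and offcut above 20 N).
It fails at once if the offcut is lifted more than 18 mm off the channel floor (z of offcut in the frame of mitre_box above 0.09 m).
It fails at once if the tray is rammed against the mitre box with more than 25 N (contact force between scrap_tray and mitre_box above 25 N).
It fails at once if the robot shoves the mitre box with more than 25 N (contact force between any of the fingers, the arm and mitre_box above 25 N).
It fails at once if a bystander is moved more than 30 mm (distance of any of pencil, bolt, jar, masking, rubber from where it was at the start of the episode above 0.03 m).
It also fails if it takes over 64 s, if anything falls off the work surface, if the arm or the gripper's body presses on something with over 40 N, if the wrist force passes 120 N, or if a joint passes its speed limit or range.

### The arm

A 6-joint arm with a two-finger parallel gripper is mounted at the origin on a cart in front of the work surface, level with it; the furniture and walls round the work are solid. World frame = base frame: x ahead of the robot, y to its left, z up, the work surface at z = 0. Lengths are in m, angles in rad, forces in N, time in s.
With the tool pointing down it reaches from about 0.325 to 0.9 m from the base axis. Payload 3.5 kg.
Tool frame: the origin (TCP) lies at the very end of the fingers, on their centre line; the grasp point (between the pads) lies 19 mm behind it; z points along the fingers, y is the line along which they close (so a half turn about z gives the same grasp; the last joint's range is limited). The gripper opens to 85 mm and grips with 20 to 120 N. Pads are 22 mm wide; open, the fingers measure 114 mm over their backs; the gripper's body (76 mm by 85 mm) begins 54 mm behind the grasp point. The pads swing forward as they close: fully open they stand 13 mm farther back than shut.
Start: joints at [-1.398, 0.276, -0.026, 1.268, 0, 1.467], TCP at [0.17, -0.601, 0.231] pointing down, gripper open.
Joint ranges: [-3.12, 3.12], [-0.85, 1.88], [-1.08, 1.24], [-1.95, 2.15], [-1.57, 1.53], [-3.14, 3.14]. Speed limits (rad/s): [2.57, 2.57, 3.14, 3.14, 3.14, 3.14].

### API

Orientations are given as a rotation vector (axis times angle).
In Python, from rig import sense, capture, camera_params, job_done, look_for, silhouettes, pinpoint gives the robot as it stands.
- The arm moves only by the tool apply_moves, never from a script. Its argument "rows" is a list of rows, each a list of 7 numbers: the shift along the tool's x, y, z in mm, then the turn, a rotation vector about the tool's x, y, z in rad, then the closure in counts, from 0 (fully open) to 255 (shut). A call has 1 to 12 rows; each row is the pose to reach, as a shift and turn from the pose commanded when the call began, along the tool's axes at that moment; what a row does not reach only later rows make up. A row lasts 1/8 s, in which the tool goes at most 62.5 mm and 10.7 degrees, less where a joint would pass 70% of its speed; a pose out of reach is approached as far as the arm can. A call with a gripper value outside its range is refused whole. The fingers move at their own pace and stop on an object; the grip force is fixed at half the most. Time passes only in rows, so rows that repeat a pose let the fingers close. It gives the time, the measured TCP pose, the force, the opening and the grip force at its end, in the units of the state.
- sense(): the state, without advancing time (a new reading comes with each control period).
- capture(name): name is "scene" or "top"; returns the picture (480x640x3 uint8, red, green, blue); there is no depth.
- camera_params(name): a dict with "mtx" (3x3 intrinsics, pixels), "camera_from_world" (4x4, takes a point from world to camera coordinates). Camera axes: x right, y down, z forward; pixel columns grow to the right and rows downward; lengths in m; the calibration is good to about 2 mm. A picture is of the moment at which its call begins. camera_params takes no time and is no camera call.
- job_done(): hands the job in; it is judged then, once.
Trained networks look in the newest picture that a camera, given by its name, has taken for a name from the list of things; names that differ only in an ending like _2 or _b are one class to them, and where a whole thing is asked for, a point or a joint stands for the part that bears it (a point fixed in the world has none). Each returns a list of dicts, best first, with "conf" (0 to 1); they miss things now and then, are a little off and sometimes report something else, mostly with a low value. They report only what shows in the picture. A call takes as long as a camera call. They do not tell look-alikes from the thing itself.
- look_for(camera, thing): "position" ([x, y, z] in m, in world coordinates, good to about 4 mm: the middle of the surface that is visible of it).
- silhouettes(camera, thing): "mask" (480x640 bool, what is visible of it).
- pinpoint(camera, thing): "position" ([x, y, z] in m, in world coordinates, good to about 4 mm: a listed point, or the origin of a listed thing).
The state is a dict: "clock": time; "q": joint angles; "joint_velocities": joint speeds; "joint_efforts": joint torques, N m; "ee_pos": TCP position; "eef_rot": TCP orientation; "wrist_force": force on the tool from outside, world axes, zero at the start; "wrist_torque": the same for the moment, N m; "grip_width": opening from 0.0 (shut) to 1.0 (fully open); "grip_force": force on a finger pad.
Only numpy, scipy, OpenCV 4.12 (cv2) and the standard library are available. Lean on these libraries where they do the work, as an engineer would, in place of code of your own. Each camera call takes 0.05 s, during which the arm holds its last target. There are 200 camera calls.

## Working session

There is one attempt and no reset: what is moved stays moved. The work goes in short steps, Python scripts to look and compute and a tool call to move; the robot and the scene stay as the last step left them, time stands still between calls to the robot, and variables do not carry over. Pictures are saved under pics/ and viewed, at most 10 in all, crops included, and the job is handed in when it is done.

Besides the shell and the picture viewer there is one more tool, called after ">>>" as a command line: name --pt "numbers of a row" for each row, then --argument value for the rest. apply_moves: Moves the arm, as the interface text tells. Its arguments: {"type":"object","properties":{"rows":{"type":"array"}},"required":["rows"]}

```bash
mkdir -p pics; ls
cat > h.py <<'E'
import numpy as np, cv2
from rig import *
from scipy.spatial.transform import Rotation as R
def save(cam,name):
    im=capture(cam); cv2.imwrite(f'pics/{name}.png',im[:,:,::-1]); return im
def proj(cam,p):
    c=camera_params(cam);T=np.array(c['camera_from_world']);K=np.array(c['mtx'])
    q=K@(T[:3,:3]@np.array(p)+T[:3,3]);return q[:2]/q[2]
def back(cam,uv,z):
    c=camera_params(cam);T=np.array(c['camera_from_world']);K=np.array(c['mtx'])
    d=T[:3,:3].T@np.linalg.inv(K)@np.array([uv[0],uv[1],1.]);o=-T[:3,:3].T@T[:3,3]
    return o+d*(z-o[2])/d[2]
E
python3 - <<'E'
from h import *
np.set_printoptions(precision=4,suppress=True)
a=save('scene','s0');b=save('top','t0')
for cam in('scene','top'):
    for t in('mitre_box','channel_end','bearer_face','offcut','offcut_top','scrap_tray','tray_far_wall'):
        print(cam,t,[(np.round(d['position'],4).tolist(),round(d['conf'],2)) for d in pinpoint(cam,t)[:3]])
s=sense();print(s)
E
```

```text
pics
scene mitre_box [([0.5509, -0.0483, 0.0008], 0.94), ([0.3731, 0.1132, 0.0026], 0.61)]
scene channel_end [([0.3708, 0.1134, 0.0562], 0.96), ([0.5494, -0.0485, 0.0688], 0.55)]
scene bearer_face [([0.3683, 0.1009, 0.0209], 0.63), ([0.5477, -0.0725, 0.0281], 0.61)]
scene offcut [([0.4348, -0.1376, -0.0014], 0.73), ([0.5393, -0.1359, 0.0729], 0.69)]
scene offcut_top [([0.5392, -0.1372, 0.0933], 0.87)]
scene scrap_tray [([0.5739, 0.0825, -0.0058], 0.79)]
scene tray_far_wall [([0.5768, 0.157, 0.0512], 0.65)]
top mitre_box [([0.376, 0.1157, -0.0], 0.82), ([0.5471, -0.054, -0.0017], 0.76)]
top channel_end [([0.3722, 0.1165, 0.0558], 0.84), ([0.5473, -0.0489, 0.0749], 0.71)]
top bearer_face [([0.5459, -0.0503, -0.0034], 0.57), ([0.3683, 0.1026, 0.0195], 0.56)]
top offcut [([0.5383, -0.1379, 0.0698], 0.55)]
top offcut_top [([0.5381, -0.1352, 0.0968], 0.81)]
top scrap_tray [([0.5759, 0.0822, 0.0043], 0.97), ([0.5399, -0.1361, 0.0715], 0.16)]
top tray_far_wall [([0.5787, 0.1612, 0.0499], 0.67), ([0.7442, -0.0628, 0.0009], 0.21)]
{'clock': 0.8, 'q': array([-1.3984,  0.2764, -0.0264,  1.268 , -0.    ,  1.4674]), 'joint_velocities': array([-0.0006,  0.0011, -0.0006, -0.0008, -0.0017, -0.0008]), 'joint_efforts': array([ -0.0007, -44.5422,  29.5544,   0.0005,  -0.    ,  -0.    ]), 'ee_pos': array([ 0.1702, -0.6014,  0.2313]), 'eef_rot': array([ 3.1117,  0.4318, -0.    ]), 'wrist_force': array([ 0.068 , -0.2497, -0.3465]), 'wrist_torque': array([ 0.0067, -0.0091,  0.0478]), 'grip_force': 0.0, 'grip_width': 0.9995489306756574}
```

View pics/s0.png

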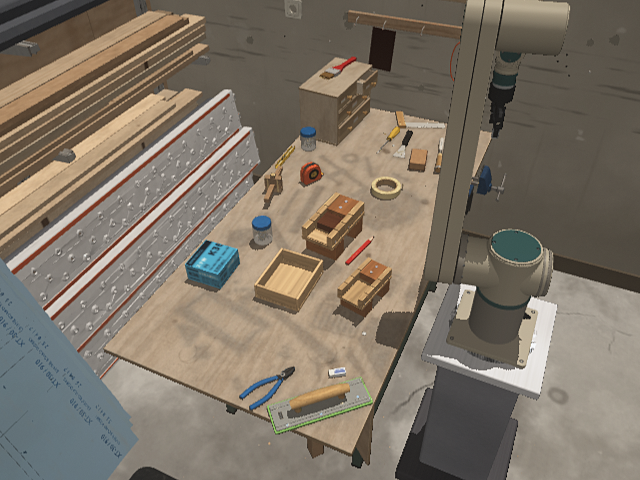

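View pics/t0.png

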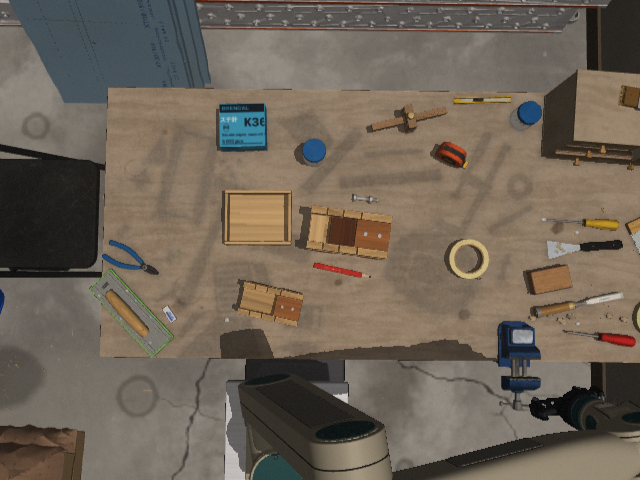

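Top view: the large mitre box is at about (350,232), open end to the left at about x=308. The tray is at (257,218), pencil (342,270), bolt (364,198). I'll take an enlarged crop for accurate poses.

Run:
```python
from h import *
im=cv2.imread('pics/t0.png')[180:280,210:410]
cv2.imwrite('pics/t0c.png',cv2.resize(im,None,fx=4,fy=4,interpolation=cv2.INTER_CUBIC))
m=silhouettes('top','scrap_tray');
for d in m[:1]: print(d['conf'],cv2.minAreaRect(np.argwhere(d['mask'])[:,::-1].astype(np.float32)))
for d in silhouettes('top','mitre_box')[:2]: print(d['conf'],cv2.minAreaRect(np.argwhere(d['mask'])[:,::-1].astype(np.float32)))
print(back('top',(257,218),0.052), proj('top',(0.55,-0.05,0.108)),np.array(camera_params('top')['camera_from_world']),camera_params('top')['mtx'])
```

```text
0.62 ((258.0, 216.99998474121094), (67.99998474121094, 55.99999237060547), 0.0)
0.97 ((270.564697265625, 302.95880126953125), (60.523590087890625, 34.60040283203125), 12.52880859375)
0.95 ((348.82611083984375, 232.316650390625), (81.10697174072266, 45.791019439697266), 7.523819446563721)
[0.57096467 0.07782284 0.052     ] [306.66289139 225.12930381] [[ 0.01153211 -0.99991254  0.00647481 -0.08614154]
 [-0.99846985 -0.01186521 -0.0540108   0.52206217]
 [ 0.0540829  -0.00584205 -0.99851936  1.574298  ]
 [ 0.          0.          0.          1.        ]] [[607.9948171    0.         318.48722675]
 [  0.         607.9948171  238.26680725]
 [  0.           0.           1.        ]]
```

View pics/t0c.png

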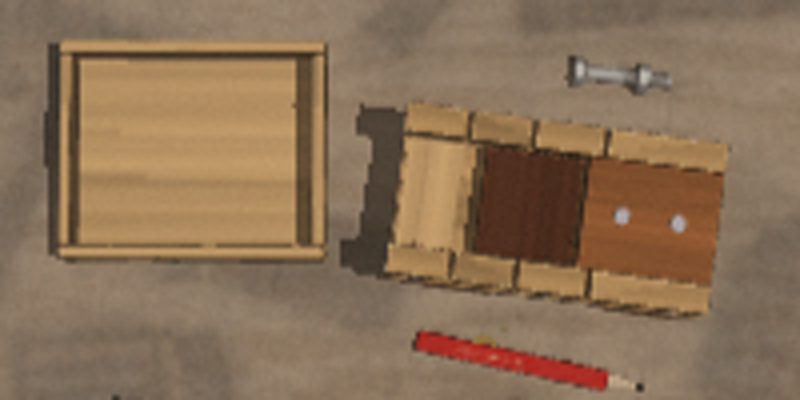

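Run:
```python
from h import *
np.set_printoptions(precision=4,suppress=True)
f=lambda u,v,z: back('top',((u+.5)/4-.5+210,(v+.5)/4-.5+180),z)
b=[f(*p,.108) for p in[(408,103),(387,274),(708,312),(729,145)]]
t=[f(*p,.052) for p in[(60,42),(57,256),(325,257),(327,42)]]
o=[f(*p,.096) for p in[(484,147),(473,250),(577,265),(588,157)]]
for n,q in(('box',b),('tray',t),('off',o)):
    q=np.array(q); print(n,q[:,:2].tolist(), 'lens',np.linalg.norm(q-np.roll(q,-1,0),axis=1))
    dy=(q[0]+q[1]-q[2]-q[3])/2; dx=(q[0]+q[3]-q[1]-q[2])/2
    print('yaw(y axis from world y) deg',np.degrees([np.arctan2(-dy[0],dy[1]),np.arctan2(dx[1],dx[0])]),'mid',q.mean(0),'open end mid',(q[0]+q[1])/2)
```

```text
box [[0.5989822993082847, -0.061619028920694006], [0.4933623252769239, -0.05000556922440544], [0.4723365366119415, -0.24738712791428555], [0.5754018444428184, -0.259777044895553]] lens [0.1063 0.1985 0.1038 0.1996]
yaw(y axis from world y) deg [-6.4342 -6.5614] mid [ 0.535  -0.1547  0.108 ] open end mid [ 0.5462 -0.0558  0.108 ]
tray [[0.6415309473111747, 0.16184210742665006], [0.504466201727184, 0.16102816777024417], [0.5058460168420016, -0.009588205946273243], [0.6436486395131136, -0.008941330565100436]] lens [0.1371 0.1706 0.1378 0.1708]
yaw(y axis from world y) deg [0.587  0.3045] mid [0.5739 0.0761 0.052 ] open end mid [0.573  0.1614 0.052 ]
off [[0.5734217582335428, -0.1090635805258218], [0.5093171579970358, -0.10291798504114698], [0.5007784210135021, -0.1674441162705408], [0.5679738594347677, -0.1737140210179312]] lens [0.0644 0.0651 0.0675 0.0649]
yaw(y axis from world y) deg [-6.1796 -5.4017] mid [ 0.5379 -0.1383  0.096 ] open end mid [ 0.5414 -0.106   0.096 ]
```

Corner fits agree with the sizes given:
- **Box:** origin about (0.548, -0.052), yaw -6.5°.
- **Tray:** origin about (0.5745, 0.079), yaw about +0.4°.

The far wall is then at about (0.574, 0.160), so I'm moving above it.

>>> apply_moves --pt "596 -622 80 0 0 -2.873 128" --pt "596 -622 80 0 0 -2.873 128" --pt "596 -622 80 0 0 -2.873 128" --pt "596 -622 80 0 0 -2.873 128" --pt "596 -622 80 0 0 -2.873 128" --pt "596 -622 80 0 0 -2.873 128" --pt "596 -622 80 0 0 -2.873 128" --pt "596 -622 80 0 0 -2.873 128" --pt "596 -622 80 0 0 -2.873 128" --pt "596 -622 80 0 0 -2.873 128" --pt "596 -622 80 0 0 -2.873 128" --pt "596 -622 80 0 0 -2.873 128"

```text
clock: 2.4
ee_pos: [0.5215, 0.0602, 0.1622]
eef_rot: [0.942, 2.996, 0.0]
wrist_force: [1.6, -0.9, -0.4]
grip_width: 0.498
grip_force: 0.0
```

```bash
cat >> h.py <<'E'
def st():
    s=sense();M=R.from_rotvec(s['eef_rot']).as_matrix()
    print('t',round(s['clock'],2),'pos',np.round(s['ee_pos'],4),'yaw',round(np.arctan2(M[1,0],M[0,0]),4),'down',np.round(M[:,2],3),'q',np.round(s['q'],2),'F',np.round(s['wrist_force'],2),'w',round(s['grip_width'],3),'gf',round(s['grip_force'],1));return s,M
def to(p,yaw):
    s,M=st()
    T=R.from_euler('z',yaw).as_matrix()@np.diag([1.,-1,-1])
    print('shift mm',np.round(M.T@(np.array(p)-s['ee_pos'])*1000,1),'turn',np.round(R.from_matrix(M.T@T).as_rotvec(),4))
E
python3 -c "
from h import *
to((.5745,.160,.15),np.pi+.007)"
```

```text
t 2.4 pos [0.5215 0.0602 0.1622] yaw 2.5323 down [ 0.001 -0.    -1.   ] q [-0.01  0.15 -0.34  1.08 -0.    0.6 ] F [ 1.64 -0.92 -0.44] w 0.498 gf 0.0
shift mm [ 13.7 112.2  12.2] turn [ 1.000e-04  1.300e-03 -6.163e-01]
```

>>> apply_moves --pt "13.7 112 12 0 0 -0.616 128" --pt "13.7 112 12 0 0 -0.616 128" --pt "13.7 112 12 0 0 -0.616 128" --pt "13.7 112 12 0 0 -0.616 128" --pt "13.7 112 12 0 0 -0.616 128" --pt "13.7 112 12 0 0 -0.616 128"

```text
clock: 3.15
ee_pos: [0.574, 0.1574, 0.1501]
eef_rot: [0.001, 3.141, 0.0]
wrist_force: [1.0, 1.5, 0.5]
grip_width: 0.501
grip_force: 0.0
```

```bash
python3 -c "
from h import *
to((.5745,.160,.028),np.pi+.007)
im=save('scene','s1')[200:330,220:420];cv2.imwrite('pics/s1c.png',cv2.resize(im[:,:,::-1],None,fx=4,fy=4,interpolation=cv2.INTER_CUBIC))
im=save('top','t1')
for c in('scene','top'):
  for t in('tray_far_wall','scrap_tray'):print(c,t,pinpoint(c,t)[:1])"
```

```text
t 3.15 pos [0.574  0.1574 0.1501] yaw 3.1408 down [ 0.  0. -1.] q [ 0.16  0.28 -0.2   1.09  0.    0.16] F [1.04 1.55 0.5 ] w 0.501 gf 0.0
shift mm [ -0.5   2.6 122.1] turn [ 0.      0.0001 -0.0078]
scene tray_far_wall [{'position': [0.574, 0.1561, 0.0504], 'conf': 0.74}]
scene scrap_tray [{'position': [0.5804, 0.0795, -0.0067], 'conf': 0.76}]
top tray_far_wall [{'position': [0.5775, 0.1648, 0.0509], 'conf': 0.9}]
top scrap_tray [{'position': [0.5763, 0.0802, 0.0048], 'conf': 0.84}]
```

View pics/s1c.png

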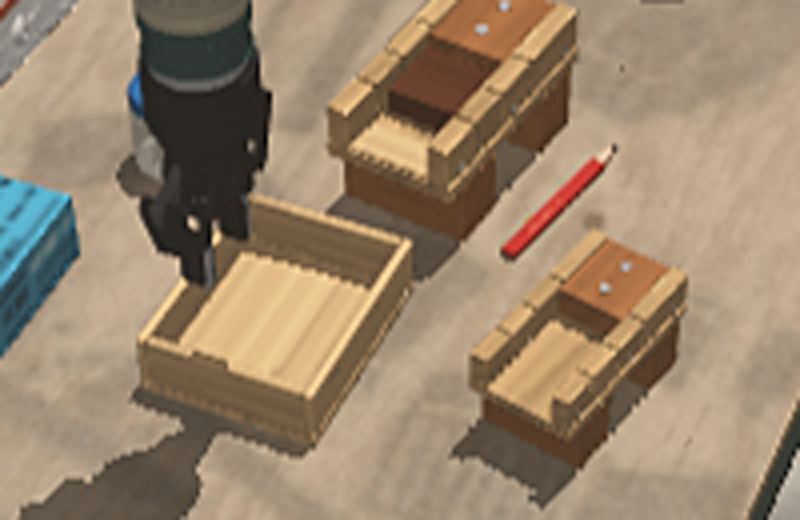

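The view shows the gripper above the tray's far (+y) wall, at crop (200,285). The fingers straddle the wall line. Descending and closing.

>>> apply_moves --pt "0 1 50 0 0 -0.007 128" --pt "0 1 90 0 0 -0.007 128" --pt "0 1 121 0 0 -0.007 128" --pt "0 1 121 0 0 -0.007 128" --pt "0 1 121 0 0 -0.007 160" --pt "0 1 121 0 0 -0.007 200" --pt "0 1 121 0 0 -0.007 240" --pt "0 1 121 0 0 -0.007 255" --pt "0 1 121 0 0 -0.007 255" --pt "0 1 121 0 0 -0.007 255"

```text
clock: 4.7
ee_pos: [0.5757, 0.1589, 0.031]
eef_rot: [-0.011, 3.138, 0.001]
wrist_force: [-0.5, -0.2, 6.9]
grip_width: 0.08
grip_force: 60.2
```

```bash
python3 -c "
from h import *
to((.5745,.160,.028),np.pi)"
```

```text
t 4.7 pos [0.5757 0.1589 0.031 ] yaw -3.1344 down [ 0.004  0.001 -1.   ] q [ 0.16  0.4  -0.32  0.85  0.    0.15] F [-0.53 -0.25  6.9 ] w 0.08 gf 60.2
shift mm [1.2 1.1 3. ] turn [0.0009 0.0036 0.0072]
```

Gripped: opening is about 7–8 mm and grip force 60 N. Next, swing the tray square and bring it to about 15 mm short.

>>> apply_moves --pt "0 0 -1 0 0 0 255" --pt "1 -8 -1 0 0 0.02 255" --pt "2 -17 -1 0 0 0.04 255" --pt "4 -25 -1 0 0 0.06 255" --pt "5 -34 -1 0 0 0.08 255" --pt "7 -42 -1 0 0 0.1 255" --pt "8 -51 -1 0 0 0.12 255" --pt "8 -51 -1 0 0 0.12 255"

```text
clock: 5.7
ee_pos: [0.5674, 0.1065, 0.0309]
eef_rot: [0.18, 3.134, 0.0]
wrist_force: [1.9, 1.7, 5.9]
grip_width: 0.081
grip_force: 60.2
```

Run:
```python
from h import *
to((.566,.0931,.030),np.pi-.1134)
im=save('top','t2')[180:280,210:410]
cv2.imwrite('pics/t2c.png',cv2.resize(im[:,:,::-1],None,fx=4,fy=4,interpolation=cv2.INTER_CUBIC))
print(pinpoint('top','scrap_tray')[:1],pinpoint('top','bearer_face'))
```

```text
t 5.7 pos [0.5674 0.1065 0.0309] yaw 3.0269 down [ 0.002  0.    -1.   ] q [ 0.07  0.37 -0.36  0.84 -0.    0.19] F [1.95 1.74 5.91] w 0.081 gf 60.2
shift mm [ -0.1 -13.5   0.9] turn [ 0.0004  0.0022 -0.0013]
[{'position': [0.5574, 0.0274, 0.0069], 'conf': 0.77}] [{'position': [0.3699, 0.1027, 0.0205], 'conf': 0.96}]
```

View pics/t2c.png

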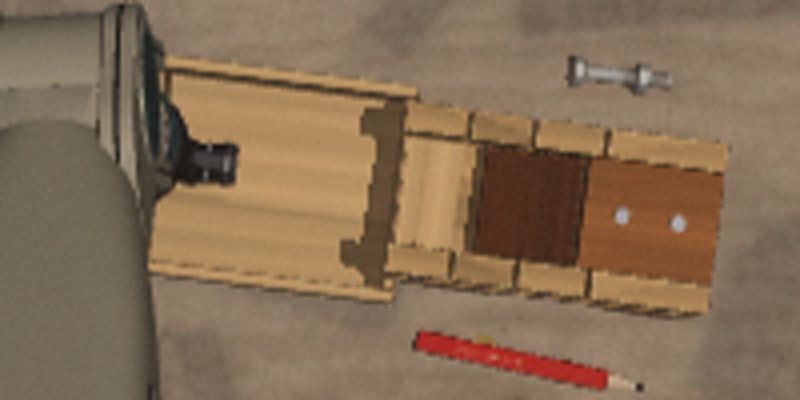

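The tray is square with the box, with its near edge at x≈403 against the box end. Sides are symmetric within a few mm. Now a slow approach along tool y.

>>> apply_moves --pt "0 -2 0 0 0 0 255" --pt "0 -4 0 0 0 0 255" --pt "0 -6 0 0 0 0 255" --pt "0 -8 0 0 0 0 255" --pt "0 -9 0 0 0 0 255" --pt "0 -9 0 0 0 0 255"

```text
clock: 6.6
ee_pos: [0.5662, 0.0989, 0.031]
eef_rot: [0.178, 3.135, 0.004]
wrist_force: [0.3, 4.7, 5.9]
grip_width: 0.083
grip_force: 60.3
```

>>> apply_moves --pt "0 -0.7 0 0 0 0 255" --pt "0 -1.4 0 0 0 0 255"

```text
clock: 6.85
ee_pos: [0.5661, 0.0977, 0.031]
eef_rot: [0.178, 3.135, 0.004]
wrist_force: [0.3, 5.4, 6.0]
grip_width: 0.075
grip_force: 60.3
```

>>> apply_moves --pt "0 -0.7 0 0 0 0 255" --pt "0 -1.4 0 0 0 0 255"

```text
clock: 7.1
ee_pos: [0.5659, 0.0963, 0.0309]
eef_rot: [0.178, 3.135, 0.004]
wrist_force: [-0.5, 4.9, 6.4]
grip_width: 0.083
grip_force: 60.3
```

>>> apply_moves --pt "0 -0.7 0 0 0 0 255" --pt "0 -1.4 0 0 0 0 255"

```text
clock: 7.35
ee_pos: [0.5657, 0.0949, 0.031]
eef_rot: [0.178, 3.135, 0.004]
wrist_force: [0.5, 5.1, 5.9]
grip_width: 0.076
grip_force: 60.3
```

>>> apply_moves --pt "0 -0.5 0 0 0 0 255" --pt "0 -1 0 0 0 0 255"

```text
clock: 7.6
ee_pos: [0.5656, 0.0939, 0.031]
eef_rot: [0.178, 3.135, 0.004]
wrist_force: [0.9, 4.7, 7.0]
grip_width: 0.081
grip_force: 60.3
```

>>> apply_moves --pt "0 -0.5 0 0 0 0 255" --pt "0 -1 0 0 0 0 255"

```text
clock: 7.85
ee_pos: [0.5655, 0.093, 0.031]
eef_rot: [0.178, 3.135, 0.004]
wrist_force: [1.0, 4.8, 6.3]
grip_width: 0.076
grip_force: 60.3
```

>>> apply_moves --pt "0 -0.5 0 0 0 0 255" --pt "0 -1 0 0 0 0 255"

```text
clock: 8.1
ee_pos: [0.5655, 0.0926, 0.031]
eef_rot: [0.178, 3.135, 0.007]
wrist_force: [0.5, 7.4, 6.5]
grip_width: 0.074
grip_force: 60.2
```

>>> apply_moves --pt "0 -0.5 0 0 0 0 255" --pt "0 -1 0 0 0 0 255"

```text
clock: 8.35
ee_pos: [0.5655, 0.0926, 0.031]
eef_rot: [0.177, 3.135, 0.011]
wrist_force: [1.4, 11.1, 4.2]
grip_width: 0.075
grip_force: 60.2
```

>>> apply_moves --pt "0 -0.5 0 0 0 0 255" --pt "0 -1 0 0 0 0 255"

```text
clock: 8.6
ee_pos: [0.5658, 0.0924, 0.031]
eef_rot: [0.176, 3.134, 0.014]
wrist_force: [2.8, 13.1, 3.9]
grip_width: 0.076
grip_force: 60.1
```

Contact felt at y=0.0926, which matches the predicted 0.0931. Relax, release gently and rise.

>>> apply_moves --pt "0 1 0 0 0 0 255" --pt "0 2 0 0 0 0 255" --pt "0 2 0 0 0 0 200" --pt "0 2 0 0 0 0 150" --pt "0 2 0 0 0 0 150" --pt "0 2 0 0 0 0 150" --pt "0 2 -30 0 0 0 150" --pt "0 2 -80 0 0 0 150" --pt "0 2 -130 0 0 0 200" --pt "0 2 -170 0 0 0 255" --pt "0 2 -170 0 0 0 255" --pt "0 2 -170 0 0 0 255"

```text
clock: 10.1
ee_pos: [0.5639, 0.0912, 0.1992]
eef_rot: [-0.177, -3.135, 0.0]
wrist_force: [0.4, -1.0, -0.7]
grip_width: -0.005
grip_force: 0.0
```

Run:
```python
from h import *
st()
im=save('top','t3')[180:280,210:410]
save('scene','s3')
for c in('top','scene'):
  for t in('scrap_tray','tray_far_wall'): print(c,t,pinpoint(c,t)[:1])
  print(pinpoint(c,'offcut_top')[:1])
```

```text
t 10.1 pos [0.5639 0.0912 0.1992] yaw 3.0287 down [-0.001 -0.    -1.   ] q [ 0.05  0.2  -0.19  1.18 -0.    0.16] F [ 0.41 -0.97 -0.72] w -0.005 gf 0.0
top scrap_tray [{'position': [0.5542, 0.0155, 0.0044], 'conf': 0.91}]
top tray_far_wall [{'position': [0.5705, 0.0945, 0.0513], 'conf': 0.83}]
[{'position': [0.5408, -0.1363, 0.0953], 'conf': 0.6}]
scene scrap_tray [{'position': [0.5569, 0.0122, -0.0033], 'conf': 0.88}]
scene tray_far_wall [{'position': [0.5671, 0.0891, 0.0548], 'conf': 0.68}]
[{'position': [0.5417, -0.1378, 0.0978], 'conf': 0.67}]
```

Tray reads home at about (0.555, 0.013). The fingers are shut, so I'll compute the move above the offcut at box y≈-89 mm.

```bash
python3 -c "
from h import *
to((.5379,-.1409,.115),np.pi-.1134)"
```

```text
t 10.5 pos [0.5641 0.0913 0.1992] yaw 3.0288 down [-0.001 -0.    -1.   ] q [ 0.05  0.2  -0.19  1.18 -0.    0.16] F [-0.07  0.05  0.14] w -0.001 gf 0.0
shift mm [-2.000e-01 -2.336e+02  8.420e+01] turn [-0.0003 -0.0014  0.0006]
```

>>> apply_moves --pt "0 -60 0 0 -0.001 0 255" --pt "0 -120 0 0 -0.001 0 255" --pt "0 -180 0 0 -0.001 0 255" --pt "0 -233 20 0 -0.001 0 255" --pt "0 -233 60 0 -0.001 0 255" --pt "0 -233 84 0 -0.001 0 255" --pt "0 -233 84 0 -0.001 0 255" --pt "0 -233 84 0 -0.001 0 255"

```text
clock: 11.5
ee_pos: [0.5391, -0.1403, 0.1169]
eef_rot: [0.177, 3.134, -0.001]
wrist_force: [0.1, -0.5, -0.3]
grip_width: 0.001
grip_force: 0.0
```

Run:
```python
from h import *
to((.5379,-.1409,.098),np.pi-.1134)
a=save('scene','s4')[170:270,270:390]
cv2.imwrite('pics/s4c.png',cv2.resize(a[:,:,::-1],None,fx=5,fy=5,interpolation=cv2.INTER_CUBIC))
```

```text
t 11.5 pos [ 0.5391 -0.1403  0.1169] yaw 3.0291 down [ 0.002 -0.001 -1.   ] q [-0.37  0.24 -0.33  1.    0.   -0.26] F [ 0.06 -0.47 -0.26] w 0.001 gf 0.0
shift mm [ 1.2 -0.7 18.9] turn [-0.0004  0.0023  0.0009]
```

View pics/s4c.png

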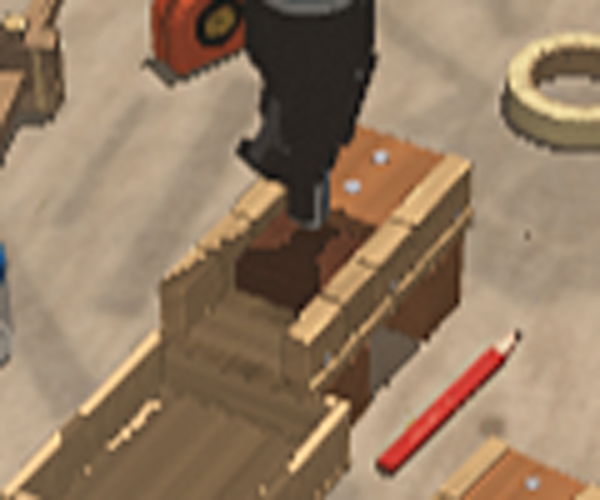

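The fingertip, at crop (315,225), is over the dark offcut and between the walls. The tray's end is under the box's open end. Descend to just above the top, then feel.

>>> apply_moves --pt "0 0 6 0 0 0 255" --pt "0 0 12 0 0 0 255" --pt "0 0 15 0 0 0 255" --pt "0 0 16.5 0 0 0 255" --pt "0 0 17 0 0 0 255"

```text
clock: 12.18
ee_pos: [0.5382, -0.1402, 0.0988]
eef_rot: [0.177, 3.136, 0.0]
wrist_force: [0.6, 0.6, 0.8]
grip_width: -0.001
grip_force: 0.0
```

>>> apply_moves --pt "0 0 0.3 0 0 0 255" --pt "0 0 0.7 0 0 0 255"

```text
clock: 12.42
ee_pos: [0.5385, -0.1403, 0.0984]
eef_rot: [0.177, 3.135, -0.0]
wrist_force: [0.4, 0.0, -0.5]
grip_width: 0.0
grip_force: 0.0
```

>>> apply_moves --pt "0 0 0.4 0 0 0 255" --pt "0 0 0.8 0 0 0 255"

```text
clock: 12.68
ee_pos: [0.5384, -0.1402, 0.0975]
eef_rot: [0.177, 3.136, -0.0]
wrist_force: [-0.5, 0.4, 0.5]
grip_width: 0.001
grip_force: 0.0
```

>>> apply_moves --pt "0 0 0.4 0 0 0 255" --pt "0 0 0.8 0 0 0 255"

```text
clock: 12.92
ee_pos: [0.5383, -0.1402, 0.0966]
eef_rot: [0.177, 3.136, -0.0]
wrist_force: [-0.1, 0.4, -1.2]
grip_width: -0.002
grip_force: 0.0
```

>>> apply_moves --pt "0 0 0.3 0 0 0 255" --pt "0 0 0.5 0 0 0 255"

```text
clock: 13.18
ee_pos: [0.5383, -0.1402, 0.0961]
eef_rot: [0.177, 3.136, -0.0]
wrist_force: [0.0, -0.1, -0.4]
grip_width: 0.001
grip_force: 0.0
```

>>> apply_moves --pt "0 0 0.2 0 0 0 255" --pt "0 0 0.4 0 0 0 255"

```text
clock: 13.42
ee_pos: [0.5384, -0.1402, 0.0961]
eef_rot: [0.177, 3.136, -0.0]
wrist_force: [-1.9, -0.7, 2.9]
grip_width: 0.001
grip_force: 1.7
```

>>> apply_moves --pt "0 0 0.2 0 0 0 255" --pt "0 0 0.4 0 0 0 255"

```text
clock: 13.68
ee_pos: [0.5384, -0.1402, 0.096]
eef_rot: [0.177, 3.136, -0.0]
wrist_force: [-2.3, 1.0, 6.3]
grip_width: -0.001
grip_force: 3.4
```

Contact: about 6 N, roughly 9 N per mm. Start dragging.

>>> apply_moves --pt "0 0.5 0.2 0 0 0 255" --pt "0 1.5 0.2 0 0 0 255" --pt "0 2.5 0.2 0 0 0 255" --pt "0 4 0.2 0 0 0 255"

```text
clock: 14.18
ee_pos: [0.5399, -0.1372, 0.0961]
eef_rot: [0.178, 3.133, -0.003]
wrist_force: [0.2, -2.5, 6.1]
grip_width: -0.0
grip_force: 2.6
```

```bash
python3 -c "
from h import *
st();capture('top');capture('scene')
for c in('top','scene'):print(pinpoint(c,'offcut')[:1],look_for(c,'offcut')[:1])"
```

```text
t 14.18 pos [ 0.5399 -0.1372  0.0961] yaw 3.0284 down [ 0.003 -0.002 -1.   ] q [-0.36  0.26 -0.35  0.96 -0.   -0.25] F [ 0.24 -2.54  6.08] w -0.0 gf 2.6
[] []
[{'position': [0.5409, -0.1299, 0.0724], 'conf': 0.65}] [{'position': [0.5424, -0.1123, 0.0972], 'conf': 0.86}]
```

>>> apply_moves --pt "0 1 0.2 0 0 0 255" --pt "0 2.2 0.2 0 0 0 255" --pt "0 3.4 0.2 0 0 0 255" --pt "0 4.6 0.2 0 0 0 255" --pt "0 6 0.2 0 0 0 255"

```text
clock: 15.1
ee_pos: [0.5409, -0.1314, 0.0961]
eef_rot: [0.177, 3.133, -0.004]
wrist_force: [0.5, -1.8, 5.5]
grip_width: 0.001
grip_force: 2.8
```

```bash
python3 -c "
from h import *
st();capture('scene')
for c in('scene',):print(pinpoint(c,'offcut')[:1],look_for(c,'offcut')[:1])"
```

```text
t 15.1 pos [ 0.5409 -0.1314  0.0961] yaw 3.0284 down [ 0.004 -0.003 -1.   ] q [-0.35  0.26 -0.35  0.95 -0.   -0.24] F [ 0.49 -1.77  5.49] w 0.001 gf 2.8
[{'position': [0.5375, -0.1252, 0.0752], 'conf': 0.72}] [{'position': [0.5433, -0.1076, 0.0961], 'conf': 0.72}]
```

Offcut follows. Continue with a little more press.

>>> apply_moves --pt "0 1 0.2 0 0 0 255" --pt "0 2.2 0.2 0 0 0 255" --pt "0 3.4 0.2 0 0 0 255" --pt "0 4.6 0.2 0 0 0 255" --pt "0 6 0.2 0 0 0 255"

```text
clock: 15.88
ee_pos: [0.5418, -0.1255, 0.0961]
eef_rot: [0.178, 3.132, -0.004]
wrist_force: [-1.3, -2.2, 5.9]
grip_width: -0.002
grip_force: 3.2
```

>>> apply_moves --pt "0 1 0.2 0 0 0 255" --pt "0 2.2 0.2 0 0 0 255" --pt "0 3.4 0.2 0 0 0 255" --pt "0 4.6 0.2 0 0 0 255" --pt "0 6 0.2 0 0 0 255"

```text
clock: 16.5
ee_pos: [0.5426, -0.1198, 0.096]
eef_rot: [0.178, 3.132, -0.005]
wrist_force: [-1.1, -2.8, 7.1]
grip_width: 0.005
grip_force: 3.4
```

```bash
python3 -c "
from h import *
st();capture('scene')
for c in('scene',):print(pinpoint(c,'offcut')[:1],look_for(c,'offcut')[:1])"
```

```text
t 16.5 pos [ 0.5426 -0.1198  0.096 ] yaw 3.0283 down [ 0.005 -0.003 -1.   ] q [-0.33  0.26 -0.35  0.95 -0.   -0.22] F [-1.13 -2.84  7.14] w 0.005 gf 3.4
[{'position': [0.5421, -0.1188, 0.0744], 'conf': 0.74}] [{'position': [0.5426, -0.095, 0.0967], 'conf': 0.61}]
```

>>> apply_moves --pt "0 1 0.1 0 0 0 255" --pt "0 2.2 0.1 0 0 0 255" --pt "0 3.4 0.1 0 0 0 255" --pt "0 5 0.1 0 0 0 255"

```text
clock: 17.15
ee_pos: [0.5433, -0.1149, 0.0961]
eef_rot: [0.178, 3.132, -0.005]
wrist_force: [-0.8, -1.9, 8.0]
grip_width: 0.002
grip_force: 3.6
```

>>> apply_moves --pt "0 1 0 0 0 0 255" --pt "0 2.2 0 0 0 0 255" --pt "0 3.4 0 0 0 0 255" --pt "0 5 0 0 0 0 255"

```text
clock: 17.65
ee_pos: [0.5439, -0.1099, 0.0961]
eef_rot: [0.178, 3.132, -0.005]
wrist_force: [0.0, -3.1, 7.0]
grip_width: 0.0
grip_force: 3.6
```

>>> apply_moves --pt "0 1 0.1 0 0 0 255" --pt "0 2.2 0.1 0 0 0 255" --pt "0 3.4 0.1 0 0 0 255" --pt "0 5 0.1 0 0 0 255"

```text
clock: 18.15
ee_pos: [0.5445, -0.105, 0.0961]
eef_rot: [0.178, 3.131, -0.005]
wrist_force: [-0.0, -3.0, 7.7]
grip_width: 0.003
grip_force: 3.8
```

```bash
python3 -c "
from h import *
st();a=save('scene','s5')[170:270,270:390]
cv2.imwrite('pics/s5c.png',cv2.resize(a[:,:,::-1],None,fx=5,fy=5,interpolation=cv2.INTER_CUBIC))
for c in('scene',):print(pinpoint(c,'offcut')[:1],look_for(c,'offcut')[:1])"
```

```text
t 18.15 pos [ 0.5445 -0.105   0.0961] yaw 3.0282 down [ 0.005 -0.004 -1.   ] q [-0.31  0.26 -0.36  0.95 -0.   -0.19] F [-0.03 -3.05  7.73] w 0.003 gf 3.8
[{'position': [0.5405, -0.1187, 0.0712], 'conf': 0.54}] [{'position': [0.5382, -0.0948, 0.0975], 'conf': 0.8}]
```

View pics/s5c.png

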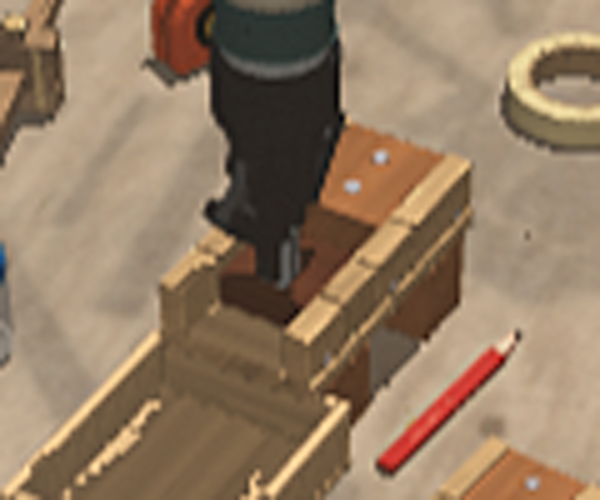

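The offcut has caught on the strip's edge and the finger has slid forward over it. The finger tip is at crop (285,285), with the offcut front still at (255,305). I'll lift off and re-press near the rear edge, so the front is nearly unloaded and can climb the bevel.

```bash
python3 -c "
from h import *
to((.5374,-.1459,.099),np.pi-.1134)"
```

```text
t 18.3 pos [ 0.5445 -0.1048  0.096 ] yaw 3.0284 down [ 0.005 -0.003 -1.   ] q [-0.31  0.26 -0.36  0.95 -0.   -0.19] F [-0.23 -2.34  8.09] w -0.0 gf 3.8
shift mm [  2.4 -41.6  -2.9] turn [-0.0027  0.0053  0.0002]
```

>>> apply_moves --pt "0 0 -4 0 0 0 255" --pt "1 -15 -6 0 0 0 255" --pt "2 -30 -6 0 0 0 255" --pt "2 -41 -5 0 0 0 255" --pt "2 -41 -4 0 0 0 255" --pt "2 -41 -3.5 0 0 0 255" --pt "2 -41 -3.5 0 0 0 255"

```text
clock: 19.18
ee_pos: [0.5358, -0.1436, 0.0977]
eef_rot: [0.176, 3.136, 0.0]
wrist_force: [1.1, 0.1, 0.2]
grip_width: 0.001
grip_force: 0.0
```

```bash
python3 -c "
from h import *
to((.5374,-.1459,.0965),np.pi-.1134)
capture('scene');capture('top')
for c in('scene','top'):print(pinpoint(c,'offcut')[:1],look_for(c,'offcut')[:1],pinpoint(c,'offcut_top')[:1])"
```

```text
t 19.18 pos [ 0.5358 -0.1436  0.0977] yaw 3.0292 down [ 0.001  0.    -1.   ] q [-0.38  0.26 -0.35  0.96  0.   -0.27] F [1.07 0.08 0.24] w 0.001 gf 0.0
shift mm [-1.8 -2.1  1.2] turn [0.0003 0.0007 0.001 ]
[{'position': [0.5404, -0.1209, 0.0758], 'conf': 0.57}] [{'position': [0.5483, -0.107, 0.0971], 'conf': 0.86}] [{'position': [0.5504, -0.0722, 0.0306], 'conf': 0.55}]
[] [] [{'position': [0.5406, -0.1242, 0.07], 'conf': 0.6}]
```

>>> apply_moves --pt "-1.5 -1 0.5 0 0 0 255" --pt "-1.5 -1 1 0 0 0 255" --pt "-1.5 -1 1.4 0 0 0 255" --pt "-1.5 -1 1.7 0 0 0 255"

```text
clock: 20.08
ee_pos: [0.5372, -0.1451, 0.0961]
eef_rot: [0.177, 3.136, -0.0]
wrist_force: [-1.0, 0.1, -0.4]
grip_width: 0.001
grip_force: 0.0
```

>>> apply_moves --pt "0 0 0.2 0 0 0 255" --pt "0 0 0.5 0 0 0 255"

```text
clock: 20.32
ee_pos: [0.5372, -0.1451, 0.096]
eef_rot: [0.177, 3.136, -0.0]
wrist_force: [-1.2, 1.4, 5.0]
grip_width: 0.001
grip_force: 2.3
```

>>> apply_moves --pt "0 0 0.3 0 0 0 255" --pt "0 0 0.7 0 0 0 255"

```text
clock: 20.58
ee_pos: [0.5374, -0.1452, 0.096]
eef_rot: [0.177, 3.135, -0.0]
wrist_force: [-2.6, 1.0, 8.6]
grip_width: -0.003
grip_force: 4.5
```

>>> apply_moves --pt "0 1 0 0 0 0 255" --pt "0 2 0 0 0 0 255" --pt "0 3 0 0 0 0 255" --pt "0 4 0 0 0 0 255"

```text
clock: 21.08
ee_pos: [0.5389, -0.1423, 0.096]
eef_rot: [0.178, 3.133, -0.004]
wrist_force: [0.1, -1.3, 4.8]
grip_width: -0.002
grip_force: 2.6
```

```bash
python3 -c "
from h import *
st();capture('scene');capture('top')
for c in('scene','top'):print(pinpoint(c,'offcut')[:1],look_for(c,'offcut')[:1],pinpoint(c,'offcut_top')[:1])"
```

```text
t 21.07 pos [ 0.5389 -0.1423  0.096 ] yaw 3.0283 down [ 0.003 -0.003 -1.   ] q [-0.37  0.26 -0.35  0.96 -0.   -0.26] F [ 0.08 -1.26  4.77] w -0.002 gf 2.6
[{'position': [0.541, -0.1182, 0.074], 'conf': 0.74}] [{'position': [0.5456, -0.1038, 0.0947], 'conf': 0.66}] [{'position': [0.5436, -0.125, 0.0929], 'conf': 0.81}]
[{'position': [0.5427, -0.1198, 0.0717], 'conf': 0.37}] [] [{'position': [0.5443, -0.1205, 0.0996], 'conf': 0.4}]
```

>>> apply_moves --pt "0 0 0.4 0 0 0 255" --pt "0 0.3 0.8 0 0 0 255"

```text
clock: 21.72
ee_pos: [0.539, -0.1422, 0.096]
eef_rot: [0.178, 3.133, -0.005]
wrist_force: [-3.2, -1.6, 10.7]
grip_width: -0.001
grip_force: 5.6
```

>>> apply_moves --pt "0 1 0.1 0 0 0 255" --pt "0 2 0.1 0 0 0 255" --pt "0 3 0.1 0 0 0 255" --pt "0 4 0.1 0 0 0 255"

```text
clock: 22.22
ee_pos: [0.54, -0.1389, 0.0961]
eef_rot: [0.178, 3.132, -0.007]
wrist_force: [-1.0, -4.1, 8.3]
grip_width: -0.002
grip_force: 4.1
```

```bash
python3 -c "
from h import *
st();capture('scene');capture('top')
for c in('scene','top'):print(pinpoint(c,'offcut')[:1],look_for(c,'offcut')[:1],pinpoint(c,'offcut_top')[:1])"
```

```text
t 22.23 pos [ 0.54   -0.1389  0.0961] yaw 3.0281 down [ 0.005 -0.005 -1.   ] q [-0.37  0.26 -0.35  0.95 -0.   -0.25] F [-1.04 -4.15  8.34] w -0.002 gf 4.1
[{'position': [0.5429, -0.1155, 0.0755], 'conf': 0.73}] [{'position': [0.5458, -0.1033, 0.0959], 'conf': 0.84}] [{'position': [0.5446, -0.1211, 0.0968], 'conf': 0.64}]
[] [] []
```

>>> apply_moves --pt "0 1 0.4 0 0 0 255" --pt "0 2 0.4 0 0 0 255" --pt "0 3 0.5 0 0 0 255" --pt "0 4 0.5 0 0 0 255" --pt "0 5 0.5 0 0 0 255"

```text
clock: 23.25
ee_pos: [0.5408, -0.1345, 0.0961]
eef_rot: [0.178, 3.131, -0.009]
wrist_force: [-2.0, -4.4, 11.3]
grip_width: -0.005
grip_force: 5.5
```

```bash
python3 -c "
from h import *
st();a=save('scene','s6')[190:240,305:365];capture('top')
cv2.imwrite('pics/s6c.png',cv2.resize(a[:,:,::-1],None,fx=10,fy=10,interpolation=cv2.INTER_CUBIC))
for c in('scene','top'):print(pinpoint(c,'offcut')[:1],look_for(c,'offcut')[:1],pinpoint(c,'offcut_top')[:1])"
```

```text
t 23.25 pos [ 0.5408 -0.1345  0.0961] yaw 3.0278 down [ 0.005 -0.006 -1.   ] q [-0.36  0.26 -0.35  0.95 -0.   -0.24] F [-2.02 -4.4  11.31] w -0.005 gf 5.5
[{'position': [0.5448, -0.113, 0.0717], 'conf': 0.54}] [{'position': [0.5445, -0.097, 0.0976], 'conf': 0.82}] [{'position': [0.5455, -0.1187, 0.0964], 'conf': 0.58}]
[] [] []
```

View pics/s6c.png

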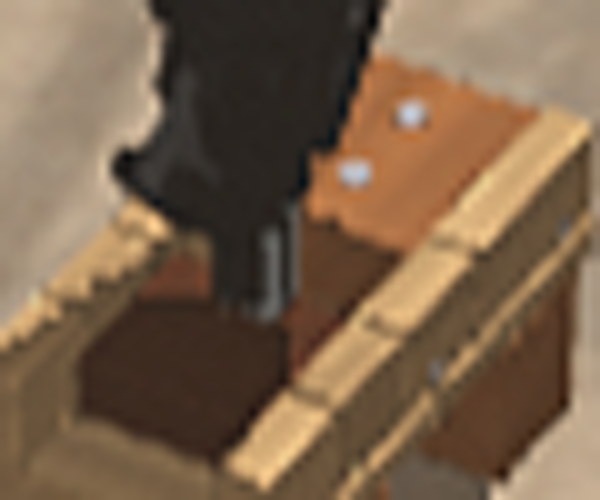

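The offcut is moving: its front edge is now at about crop (150,430), further toward the open end, with the finger near its rear. Continue.

>>> apply_moves --pt "0 1 0.1 0 0 0 255" --pt "0 2 0.2 0 0 0 255" --pt "0 3 0.2 0 0 0 255" --pt "0 4 0.2 0 0 0 255" --pt "0 5 0.2 0 0 0 255"

```text
clock: 24.28
ee_pos: [0.5413, -0.1298, 0.0962]
eef_rot: [0.179, 3.131, -0.01]
wrist_force: [-2.5, -6.0, 12.0]
grip_width: 0.002
grip_force: 6.2
```

```bash
python3 -c "
from h import *
st();capture('scene')
for c in('scene',):print(pinpoint(c,'offcut')[:1],look_for(c,'offcut')[:1],pinpoint(c,'offcut_top')[:1])"
```

```text
t 24.27 pos [ 0.5413 -0.1298  0.0962] yaw 3.0277 down [ 0.005 -0.007 -1.   ] q [-0.35  0.26 -0.35  0.95 -0.   -0.24] F [-2.46 -6.05 11.98] w 0.002 gf 6.2
[{'position': [0.5431, -0.1082, 0.0756], 'conf': 0.72}] [{'position': [0.5451, -0.0963, 0.0954], 'conf': 0.56}] [{'position': [0.5477, -0.1123, 0.0963], 'conf': 0.64}]
```

>>> apply_moves --pt "0 1 0 0 0 0 255" --pt "0 2 0 0 0 0 255" --pt "0 3 0 0 0 0 255" --pt "0 4 0 0 0 0 255" --pt "0 5 0 0 0 0 255"

```text
clock: 25.1
ee_pos: [0.5419, -0.1249, 0.0963]
eef_rot: [0.179, 3.131, -0.01]
wrist_force: [-2.1, -4.9, 13.1]
grip_width: -0.001
grip_force: 6.5
```

```bash
python3 -c "
from h import *
st();capture('scene')
for c in('scene',):print(pinpoint(c,'offcut')[:1],look_for(c,'offcut')[:1],pinpoint(c,'offcut_top')[:1])"
```

```text
t 25.1 pos [ 0.5419 -0.1249  0.0963] yaw 3.0276 down [ 0.005 -0.007 -1.   ] q [-0.34  0.26 -0.35  0.95 -0.   -0.23] F [-2.12 -4.9  13.14] w -0.001 gf 6.5
[{'position': [0.543, -0.1026, 0.0755], 'conf': 0.88}] [] [{'position': [0.5458, -0.1052, 0.0935], 'conf': 0.72}]
```

>>> apply_moves --pt "0 1 -0.2 0 0 0 255" --pt "0 2 -0.2 0 0 0 255" --pt "0 3 -0.2 0 0 0 255" --pt "0 4 -0.2 0 0 0 255" --pt "0 5 -0.2 0 0 0 255"

```text
clock: 25.92
ee_pos: [0.5426, -0.1198, 0.0964]
eef_rot: [0.179, 3.131, -0.01]
wrist_force: [-2.3, -4.1, 12.2]
grip_width: 0.006
grip_force: 6.3
```

>>> apply_moves --pt "0 1 -0.1 0 0 0 255" --pt "0 2 -0.2 0 0 0 255" --pt "0 3 -0.2 0 0 0 255" --pt "0 4 -0.2 0 0 0 255" --pt "0 5 -0.2 0 0 0 255"

```text
clock: 26.55
ee_pos: [0.5432, -0.1145, 0.0965]
eef_rot: [0.178, 3.131, -0.009]
wrist_force: [-2.3, -4.6, 12.0]
grip_width: 0.002
grip_force: 6.0
```

```bash
python3 -c "
from h import *
st();capture('scene')
for c in('scene',):print(pinpoint(c,'offcut')[:1],look_for(c,'offcut')[:1],pinpoint(c,'offcut_top')[:1])"
```

```text
t 26.55 pos [ 0.5432 -0.1145  0.0965] yaw 3.0279 down [ 0.005 -0.006 -1.   ] q [-0.32  0.26 -0.36  0.95 -0.   -0.21] F [-2.27 -4.64 11.95] w 0.002 gf 6.0
[{'position': [0.5465, -0.0944, 0.0756], 'conf': 0.63}] [{'position': [0.5481, -0.0773, 0.0985], 'conf': 0.89}] [{'position': [0.5494, -0.0947, 0.0965], 'conf': 0.72}]
```

>>> apply_moves --pt "0 1 -0.2 0 0 0 255" --pt "0 2 -0.3 0 0 0 255" --pt "0 3 -0.4 0 0 0 255" --pt "0 4 -0.4 0 0 0 255" --pt "0 5 -0.5 0 0 0 255"

```text
clock: 27.38
ee_pos: [0.5439, -0.1091, 0.0966]
eef_rot: [0.178, 3.131, -0.007]
wrist_force: [-1.6, -3.9, 9.5]
grip_width: 0.003
grip_force: 4.7
```

>>> apply_moves --pt "0 1 -0.1 0 0 0 255" --pt "0 2 -0.2 0 0 0 255" --pt "0 3 -0.2 0 0 0 255" --pt "0 4 -0.3 0 0 0 255"

```text
clock: 27.88
ee_pos: [0.5444, -0.1049, 0.0967]
eef_rot: [0.178, 3.131, -0.006]
wrist_force: [-1.6, -3.1, 7.1]
grip_width: -0.003
grip_force: 4.1
```

```bash
python3 -c "
from h import *
st();capture('scene')
for c in('scene',):print(pinpoint(c,'offcut')[:1],look_for(c,'offcut')[:1],pinpoint(c,'offcut_top')[:1])"
```

```text
t 27.88 pos [ 0.5444 -0.1049  0.0967] yaw 3.0281 down [ 0.006 -0.004 -1.   ] q [-0.31  0.26 -0.36  0.95 -0.   -0.19] F [-1.57 -3.07  7.07] w -0.003 gf 4.1
[{'position': [0.5502, -0.0824, 0.0726], 'conf': 0.7}] [{'position': [0.5461, -0.0649, 0.0966], 'conf': 0.71}] [{'position': [0.5496, -0.0881, 0.0941], 'conf': 0.56}]
```

>>> apply_moves --pt "0 1 0 0 0 0 255" --pt "0 2 0 0 0 0 255" --pt "0 3 0 0 0 0 255" --pt "0 4 -0.1 0 0 0 255"

```text
clock: 28.58
ee_pos: [0.5449, -0.1009, 0.0968]
eef_rot: [0.178, 3.131, -0.006]
wrist_force: [0.2, -2.3, 7.8]
grip_width: 0.005
grip_force: 4.1
```

>>> apply_moves --pt "0 1 0 0 0 0 255" --pt "0 2 0 0 0 0 255" --pt "0 3 0 0 0 0 255"

```text
clock: 28.95
ee_pos: [0.5452, -0.098, 0.0968]
eef_rot: [0.178, 3.131, -0.006]
wrist_force: [-0.1, -3.7, 8.2]
grip_width: -0.004
grip_force: 4.4
```

>>> apply_moves --pt "0 1 0 0 0 0 255" --pt "0 2 0 0 0 0 255" --pt "0 3 -0.1 0 0 0 255" --pt "0 4 -0.1 0 0 0 255"

```text
clock: 29.45
ee_pos: [0.5457, -0.0941, 0.0969]
eef_rot: [0.178, 3.131, -0.006]
wrist_force: [0.0, -3.5, 8.5]
grip_width: -0.003
grip_force: 4.4
```

```bash
python3 -c "
from h import *
st();capture('scene')
for c in('scene',):print(pinpoint(c,'offcut')[:1],look_for(c,'offcut')[:1],pinpoint(c,'offcut_top')[:1])"
```

```text
t 29.45 pos [ 0.5457 -0.0941  0.0969] yaw 3.0281 down [ 0.006 -0.004 -1.   ] q [-0.29  0.25 -0.36  0.95 -0.   -0.17] F [ 0.05 -3.55  8.5 ] w -0.003 gf 4.4
[{'position': [0.549, -0.0722, 0.0768], 'conf': 0.69}] [{'position': [0.5482, -0.0548, 0.101], 'conf': 0.63}] [{'position': [0.5509, -0.0791, 0.0951], 'conf': 0.92}]
```

>>> apply_moves --pt "0 1 -0.1 0 0 0 255" --pt "0 2 -0.1 0 0 0 255" --pt "0 3 -0.2 0 0 0 255"

```text
clock: 30.02
ee_pos: [0.546, -0.0911, 0.097]
eef_rot: [0.178, 3.131, -0.006]
wrist_force: [-0.1, -3.5, 6.5]
grip_width: -0.001
grip_force: 4.1
```

>>> apply_moves --pt "0 1 0 0 0 0 255" --pt "0 2 0 0 0 0 255" --pt "0 3 0 0 0 0 255"

```text
clock: 30.4
ee_pos: [0.5464, -0.0882, 0.0971]
eef_rot: [0.178, 3.131, -0.007]
wrist_force: [-0.4, -4.8, 8.5]
grip_width: -0.0
grip_force: 4.6
```

>>> apply_moves --pt "0 1 0 0 0 0 255" --pt "0 2 0 0 0 0 255" --pt "0 3 -0.1 0 0 0 255"

```text
clock: 30.78
ee_pos: [0.5468, -0.0855, 0.0975]
eef_rot: [0.178, 3.13, -0.008]
wrist_force: [0.0, -5.0, 10.9]
grip_width: -0.001
grip_force: 5.2
```

>>> apply_moves --pt "0 0.8 -0.3 0 0 0 255" --pt "0 1.6 -0.5 0 0 0 255" --pt "0 2.4 -0.6 0 0 0 255"

```text
clock: 31.15
ee_pos: [0.5471, -0.0829, 0.0981]
eef_rot: [0.178, 3.13, -0.007]
wrist_force: [-0.5, -4.5, 9.6]
grip_width: 0.002
grip_force: 5.1
```

```bash
python3 -c "
from h import *
st();capture('scene')
for c in('scene',):print(pinpoint(c,'offcut')[:1],look_for(c,'offcut')[:1],pinpoint(c,'offcut_top')[:1])"
```

```text
t 31.15 pos [ 0.5471 -0.0829  0.0981] yaw 3.028 down [ 0.006 -0.005 -1.   ] q [-0.27  0.25 -0.36  0.95 -0.   -0.15] F [-0.49 -4.47  9.65] w 0.002 gf 5.1
[{'position': [0.5505, -0.0625, 0.0789], 'conf': 0.66}] [{'position': [0.5462, -0.0428, 0.0973], 'conf': 0.84}] [{'position': [0.5518, -0.0638, 0.0971], 'conf': 0.75}]
```

>>> apply_moves --pt "0 0.8 -0.2 0 0 0 255" --pt "0 1.6 -0.5 0 0 0 255" --pt "0 2.4 -0.7 0 0 0 255"

```text
clock: 31.72
ee_pos: [0.5473, -0.0801, 0.0985]
eef_rot: [0.178, 3.13, -0.005]
wrist_force: [0.1, -2.3, 7.8]
grip_width: -0.004
grip_force: 4.0
```

>>> apply_moves --pt "0 0.8 -0.1 0 0 0 255" --pt "0 1.6 -0.3 0 0 0 255" --pt "0 2.4 -0.5 0 0 0 255"

```text
clock: 32.1
ee_pos: [0.5472, -0.0774, 0.0986]
eef_rot: [0.178, 3.131, -0.004]
wrist_force: [0.2, -1.8, 6.1]
grip_width: -0.001
grip_force: 3.2
```

>>> apply_moves --pt "0 1 0.1 0 0 0 255" --pt "0 2 0.1 0 0 0 255" --pt "0 3 0.1 0 0 0 255"

```text
clock: 32.48
ee_pos: [0.5475, -0.0745, 0.0986]
eef_rot: [0.178, 3.131, -0.005]
wrist_force: [-0.5, -2.4, 7.6]
grip_width: 0.002
grip_force: 3.9
```

```bash
python3 -c "
from h import *
st();a=save('scene','s7')[180:280,280:370]
cv2.imwrite('pics/s7c.png',cv2.resize(a[:,:,::-1],None,fx=6,fy=6,interpolation=cv2.INTER_CUBIC))
for c in('scene',):print(pinpoint(c,'offcut')[:1],look_for(c,'offcut')[:1],pinpoint(c,'offcut_top')[:1])"
```

```text
t 32.48 pos [ 0.5475 -0.0745  0.0986] yaw 3.0283 down [ 0.005 -0.003 -1.   ] q [-0.25  0.25 -0.36  0.96 -0.   -0.14] F [-0.47 -2.42  7.57] w 0.002 gf 3.9
[{'position': [0.5486, -0.0525, 0.0762], 'conf': 0.7}] [{'position': [0.546, -0.0403, 0.0985], 'conf': 0.65}] [{'position': [0.5542, -0.0549, 0.0979], 'conf': 0.76}]
```

View pics/s7c.png

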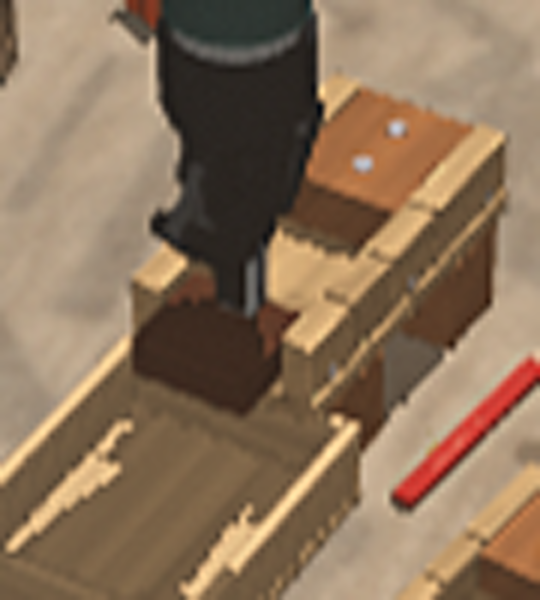

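The offcut now protrudes about half its length past the open end, its front at crop (200,380). The tray lies under it. Continue.

>>> apply_moves --pt "0 1 0 0 0 0 255" --pt "0 2 0 0 0 0 255" --pt "0 3 0 0 0 0 255" --pt "0 4 0 0 0 0 255"

```text
clock: 33.17
ee_pos: [0.548, -0.0705, 0.0987]
eef_rot: [0.178, 3.131, -0.005]
wrist_force: [-0.6, -3.1, 8.3]
grip_width: 0.003
grip_force: 3.9
```

>>> apply_moves --pt "0 1 0 0 0 0 255" --pt "0 2 0 0 0 0 255" --pt "0 3 0 0 0 0 255"

```text
clock: 33.55
ee_pos: [0.5483, -0.0676, 0.0986]
eef_rot: [0.178, 3.131, -0.005]
wrist_force: [-0.3, -2.7, 7.4]
grip_width: -0.001
grip_force: 4.0
```

```bash
python3 -c "
from h import *
st();capture('scene')
for c in('scene',):print(pinpoint(c,'offcut')[:1],look_for(c,'offcut')[:1],pinpoint(c,'offcut_top')[:1])"
```

```text
t 33.55 pos [ 0.5483 -0.0676  0.0986] yaw 3.0283 down [ 0.005 -0.003 -1.   ] q [-0.24  0.25 -0.36  0.96 -0.   -0.13] F [-0.31 -2.71  7.4 ] w -0.001 gf 4.0
[{'position': [0.553, -0.0473, 0.0739], 'conf': 0.89}] [{'position': [0.5458, -0.0311, 0.0981], 'conf': 0.94}] [{'position': [0.5554, -0.0492, 0.096], 'conf': 0.86}]
```

>>> apply_moves --pt "0 1 0 0 0 0 255" --pt "0 2 0 0 0 0 255" --pt "0 3 0 0 0 0 255" --pt "0 4 0 0 0 0 255"

```text
clock: 34.25
ee_pos: [0.5489, -0.0636, 0.0988]
eef_rot: [0.178, 3.131, -0.005]
wrist_force: [-0.7, -3.1, 8.7]
grip_width: 0.002
grip_force: 4.4
```

>>> apply_moves --pt "0 1 0 0 0 0 255" --pt "0 2 0 0 0 0 255" --pt "0 3 0 0 0 0 255"

```text
clock: 34.62
ee_pos: [0.5495, -0.0606, 0.0991]
eef_rot: [0.178, 3.13, -0.005]
wrist_force: [-1.2, -2.5, 10.9]
grip_width: 0.001
grip_force: 5.2
```

```bash
python3 -c "
from h import *
st();capture('scene')
for c in('scene',):print(pinpoint(c,'offcut')[:1],look_for(c,'offcut')[:1],pinpoint(c,'offcut_top')[:1])"
```

```text
t 34.62 pos [ 0.5495 -0.0606  0.0991] yaw 3.0283 down [ 0.006 -0.004 -1.   ] q [-0.23  0.25 -0.36  0.96 -0.   -0.11] F [-1.21 -2.52 10.92] w 0.001 gf 5.2
[{'position': [0.5512, -0.0399, 0.0752], 'conf': 0.75}] [{'position': [0.5432, -0.03, 0.0974], 'conf': 0.76}] [{'position': [0.5542, -0.0454, 0.097], 'conf': 0.96}]
```

It is starting to tip (force rising). Ease the press while dragging on.

>>> apply_moves --pt "0 1 -0.5 0 0 0 255" --pt "0 2 -0.8 0 0 0 255" --pt "0 3 -1.1 0 0 0 255"

```text
clock: 35.2
ee_pos: [0.55, -0.0571, 0.1003]
eef_rot: [0.177, 3.13, -0.003]
wrist_force: [-0.1, -1.4, 10.5]
grip_width: -0.003
grip_force: 4.7
```

>>> apply_moves --pt "0 1.2 -0.7 0 0 0 255" --pt "0 2.4 -1.3 0 0 0 255" --pt "0 3.6 -1.9 0 0 0 255"

```text
clock: 35.58
ee_pos: [0.55, -0.0524, 0.1012]
eef_rot: [0.176, 3.131, 0.001]
wrist_force: [1.9, 1.2, 4.0]
grip_width: 0.001
grip_force: 2.0
```

```bash
python3 -c "
from h import *
st();capture('scene')
for c in('scene',):print(pinpoint(c,'offcut')[:1],look_for(c,'offcut')[:1],pinpoint(c,'offcut_top')[:1])"
```

```text
t 35.58 pos [ 0.55   -0.0524  0.1012] yaw 3.029 down [ 0.006  0.    -1.   ] q [-0.21  0.25 -0.36  0.96  0.   -0.1 ] F [1.94 1.2  4.  ] w 0.001 gf 2.0
[{'position': [0.5525, -0.0426, 0.0703], 'conf': 0.82}] [] [{'position': [0.5561, -0.0387, 0.0929], 'conf': 0.88}]
```

>>> apply_moves --pt "0 1.5 -0.3 0 0 0 255" --pt "0 3 -0.6 0 0 0 255" --pt "0 4.5 -1 0 0 0 255"

```text
clock: 36.15
ee_pos: [0.5483, -0.0477, 0.1007]
eef_rot: [0.177, 3.136, 0.001]
wrist_force: [1.0, 1.7, 2.9]
grip_width: -0.001
grip_force: 1.6
```

```bash
python3 -c "
from h import *
st();a=save('scene','s8')[180:280,280:370]
cv2.imwrite('pics/s8c.png',cv2.resize(a[:,:,::-1],None,fx=6,fy=6,interpolation=cv2.INTER_CUBIC))
for c in('scene',):print(pinpoint(c,'offcut')[:1],look_for(c,'offcut')[:1],pinpoint(c,'offcut_top')[:1])"
```

```text
t 36.15 pos [ 0.5483 -0.0477  0.1007] yaw 3.029 down [ 0.001  0.001 -1.   ] q [-0.2   0.25 -0.36  0.96  0.   -0.09] F [0.96 1.74 2.93] w -0.001 gf 1.6
[{'position': [0.5494, -0.0452, 0.0708], 'conf': 0.62}] [{'position': [0.5448, -0.0258, 0.0847], 'conf': 0.76}] [{'position': [0.5533, -0.0319, 0.0869], 'conf': 0.82}]
```

View pics/s8c.png

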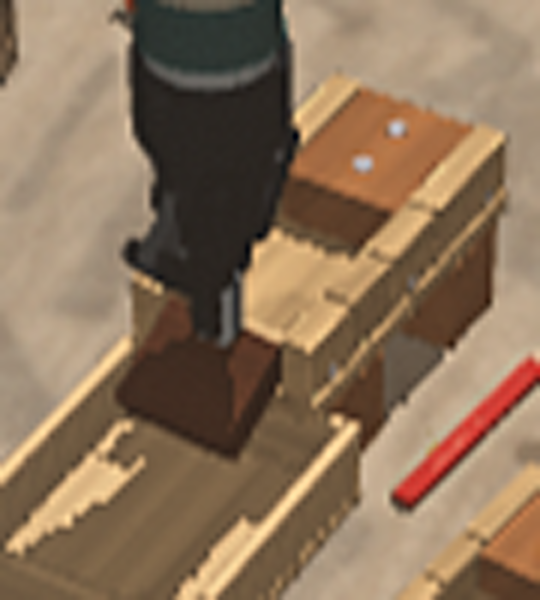

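The offcut has tipped forward: its front is down at crop (180,425) and its rear corner is held under the fingertip. Lift the finger so it can slide off.

>>> apply_moves --pt "0 0 -3 0 0 0 255" --pt "0 0 -8 0 0 0 255" --pt "0 0 -14 0 0 0 255" --pt "0 0 -20 0 0 0 255" --pt "0 0 -25 0 0 0 255" --pt "0 0 -25 0 0 0 255"

```text
clock: 37.1
ee_pos: [0.5487, -0.0483, 0.1264]
eef_rot: [0.177, 3.134, -0.001]
wrist_force: [-0.1, -0.1, 0.6]
grip_width: -0.002
grip_force: 0.0
```

```bash
python3 -c "
from h import *
st();a=save('scene','s9')[180:280,280:370]
cv2.imwrite('pics/s9c.png',cv2.resize(a[:,:,::-1],None,fx=6,fy=6,interpolation=cv2.INTER_CUBIC));capture('top')
for c in('scene','top'):print(pinpoint(c,'offcut')[:1],look_for(c,'offcut')[:1],pinpoint(c,'offcut_top')[:1])"
```

```text
t 37.1 pos [ 0.5487 -0.0483  0.1264] yaw 3.0288 down [ 0.002 -0.001 -1.   ] q [-0.21  0.22 -0.33  1.02 -0.   -0.09] F [-0.05 -0.07  0.55] w -0.002 gf 0.0
[{'position': [0.5614, 0.0148, 0.0334], 'conf': 0.65}] [{'position': [0.5565, 0.0243, 0.0344], 'conf': 0.94}] [{'position': [0.5639, 0.0095, 0.0065], 'conf': 0.97}]
[{'position': [0.6303, -0.2024, 0.0011], 'conf': 0.69}] [{'position': [0.5314, -0.1729, 0.1071], 'conf': 0.62}] [{'position': [0.5635, 0.0127, 0.0101], 'conf': 0.42}]
```

View pics/s9c.png

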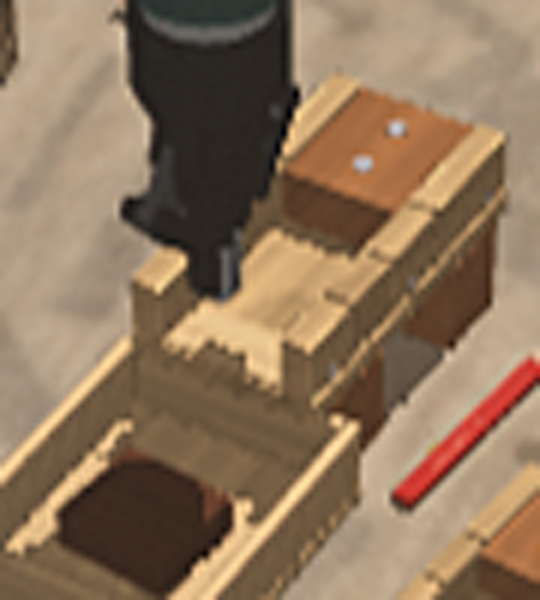

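The offcut lies flat in the tray at crop (150,515), and the tray looks still home. Rise, confirm the tray pose, and hand in.

>>> apply_moves --pt "0 0 -40 0 0 0 255" --pt "0 0 -90 0 0 0 255" --pt "0 0 -90 0 0 0 255" --pt "0 0 -90 0 0 0 255"

```text
clock: 38.0
ee_pos: [0.548, -0.0481, 0.2156]
eef_rot: [0.177, 3.136, -0.0]
wrist_force: [-0.8, 0.5, -1.3]
grip_width: 0.002
grip_force: 0.0
```

Run:
```python
from h import *
st();O=np.array([.548,-.0525]);y=np.array([.1132,.9936]);x=np.array([.9936,-.1132])
ok=[]
for c in('scene','top'):
    capture(c)
    for t in('scrap_tray','tray_far_wall','offcut'):
        for d in pinpoint(c,t)[:1]:
            p=np.array(d['position']);e=p[:2]-O;print(c,t,'box frame',np.round([e@x,e@y,p[2]],4),round(d['conf'],2))
```

```text
t 38.0 pos [ 0.548  -0.0481  0.2156] yaw 3.0288 down [ 0.001 -0.    -1.   ] q [-0.21  0.15 -0.21  1.2   0.   -0.09] F [-0.81  0.5  -1.28] w 0.002 gf 0.0
scene offcut box frame [0.007  0.0664 0.0327] 0.95
top tray_far_wall box frame [0.0048 0.1507 0.0528] 0.89
```

Run:
```python
from h import *
a=cv2.imread('pics/s5.png');b=save('scene','s10')[:,:,::-1].copy()
O=np.array([.548,-.0525]);y=np.array([.1132,.9936]);x=np.array([.9936,-.1132])
for n,(bx,by) in {'far-left':(.07,.15),'far-right':(-.07,.15),'farmid':(0,.15)}.items():
    P=lambda bx,by: proj('scene',[*(O+x*bx+y*by),.052])
    u,v=P(bx,by); px=P(bx,by+.005)-P(bx,by)
    u,v=int(u),int(v);k=8;up=8
    T=cv2.resize(a[v-k:v+k,u-k:u+k],None,fx=up,fy=up,interpolation=cv2.INTER_CUBIC)
    S=cv2.resize(b[v-k-6:v+k+6,u-k-6:u+k+6],None,fx=up,fy=up,interpolation=cv2.INTER_CUBIC)
    r=cv2.matchTemplate(S,T,cv2.TM_CCOEFF_NORMED);_,m,_,l=cv2.minMaxLoc(r)
    print(n,(u,v),'shift px',(l[0]/up-6,l[1]/up-6),round(m,3),'5mm +y =',px)
```

```text
far-left (268, 268) shift px (0.0, 0.125) 0.928 5mm +y = [-0.99642298  1.04506989]
far-right (309, 286) shift px (1.375, -2.125) 0.551 5mm +y = [-0.94969116  1.11766654]
farmid (288, 277) shift px (1.875, -2.125) 0.415 5mm +y = [-0.97416056  1.08043427]
```

Run:
```python
from h import *
O=np.array([.548,-.0525]);y=np.array([.1132,.9936]);x=np.array([.9936,-.1132])
for i in range(4):
  for c in('scene','top'):
    capture(c)
    for t in('scrap_tray','tray_far_wall'):
        for d in pinpoint(c,t)[:1]:
            p=np.array(d['position']);e=p[:2]-O;print(c,t,np.round([e@x,e@y,p[2]],4),round(d['conf'],2))
b=cv2.imread('pics/s10.png')
P=lambda bx,by: proj('scene',[*(O+x*bx+y*by),.052])
# far wall top profile along +y at several x: brightness along box y
for n in('s7','s8','s10'):
    g=cv2.cvtColor(cv2.imread(f'pics/{n}.png'),6).astype(np.float32)
    for bx in(-.055,-.03,.03,.055):
        ys=np.arange(.125,.176,.003);uv=np.array([P(bx,v) for v in ys],np.float32)
        print(n,bx,cv2.remap(g,uv[None,:,0],uv[None,:,1],cv2.INTER_LINEAR)[0].astype(int))
```

```text
scene scrap_tray [ 0.0027  0.0669 -0.0065] 0.96
scene tray_far_wall [0.0051 0.1413 0.0511] 0.59
top tray_far_wall [0.0044 0.1489 0.0501] 0.66
scene scrap_tray [ 0.0024  0.0648 -0.0045] 0.79
scene tray_far_wall [0.0038 0.1415 0.0521] 0.63
top tray_far_wall [0.0051 0.1486 0.052 ] 0.56
scene scrap_tray [ 0.0031  0.0675 -0.0039] 0.61
scene tray_far_wall [0.0033 0.1457 0.0517] 0.87
top tray_far_wall [0.0061 0.1466 0.0511] 0.73
scene scrap_tray [ 0.0023  0.0642 -0.0021] 0.58
scene tray_far_wall [0.1977 0.0107 0.0002] 0.53
top tray_far_wall [0.0016 0.1504 0.051 ] 0.68
s7 -0.055 [110  96  99 100  98  94  99 107 106 101  99  94  91  88  89  94  96]
s7 -0.03 [107 108 108 108 108 100 101 108 107 102 100  96  93  90  92  94  95]
s7 0.03 [164 156 157 156 148 148 102  99 101  96  98  99  96  94  93  92  91]
s7 0.055 [ 91  93  93  95  91  86  96 101 102  96  92  98 109 131 156 186 182]
s8 -0.055 [181 171 182 186 141  94  99 105 105 101  99  94  90  87  89  94  95]
s8 -0.03 [108 108 107 107 109 100 100 109 106 103 101  95  92  89  91  93  94]
s8 0.03 [199 200 191 194 193 158 105  97  99  95  98  98  96  94  93  93  91]
s8 0.055 [ 91  92  93  95  90  84  97 117 121  99  91  97 108 131 155 186 182]
s10 -0.055 [198 197 196 197 194 164 119  99 104 101  99  93  90  87  88  94  95]
s10 -0.03 [ 45  51  82 107 110 100 100 108 106 102 100  95  92  89  91  94  93]
s10 0.03 [193 193 193 196 186 155 104  97 100  95  97  99  96  93  92  92  91]
s10 0.055 [ 89  92  93  94  90  86  94  99  99  94  91  97 108 131 156 186 181]
```

Far-wall edge profiles are unchanged by the drop, and the tray origin reads y≈0.066 m, x≈0.003 m in the box frame. Handing in.

```bash
python3 -c "
from rig import job_done
print(job_done())"
```

```text
the job is handed in; nothing more can be done
None
```

The job is handed in with no verdict returned: my last readings show the offcut lying in the tray and the tray home (about 1 mm off the bearer, 3 mm off centre), with press readings up to about 14 N; I did not re-measure the bystanders, and I viewed 11 pictures against the limit of 10.

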